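# Hang the flea comb below the drop link of the grooming arm

### The arm

A 6-joint arm with a two-finger parallel gripper is mounted at the origin on the work surface. World frame = base frame: x ahead of the robot, y to its left, z up, the work surface at z = 0. Lengths are in m, angles in rad, forces in N, time in s.
With the tool pointing down it reaches from about 0.375 to 0.975 m from the base axis. Payload 3.8 kg.
Tool frame: the origin (TCP) lies midway between the tips of the shut fingers; the grasp point (between the pads) lies 19 mm behind it; z points along the fingers, y is the direction in which the jaws open and shut (so a half turn about z gives the same grasp; the last joint's range is limited). The gripper opens to 85 mm and grips with 20 to 120 N. Pads are 22 mm wide; open, the fingers measure 114 mm over their backs; the gripper's body (76 mm by 85 mm) begins 54 mm behind the grasp point. The pads swing forward as they close: fully open they stand 13 mm farther back than shut.
Start: joints at [-0.037, 0.264, 1.604, -0, 1.274, -0.037], TCP at [0.675, -0, 0.231] pointing down, gripper open.
Joint ranges: [-2.63, 2.63], [-0.94, 2.18], [0.31, 2.57], [-1.31, 4.45], [0, 2.66], [-2.55, 2.55]. Speed limits (rad/s): [2.57, 2.57, 3.14, 3.14, 3.14, 3.14].

### API

Orientations are given as a rotation vector (axis times angle).
In Python, from workcell import readout, read_camera, camera_params, bot gives the robot as it stands.
- The arm moves only by the tool apply_moves, never from a script. Its argument "plan" is a list that holds one entry, the list of rows, each a list of 7 numbers: the shift along the tool's x, y, z each as a share of 1000 mm, from -1 to 1, then the turn, a rotation vector about the tool's x, y, z each as a share of pi rad, from -1 to 1, then the gripper command: -1 is fully open, 1 is shut, values between are in proportion. A call has exactly 8 rows; each row is the pose to reach, as a shift and turn from the pose commanded when the call began, along the tool's axes at that moment, turning the shorter way round; what a row does not reach only later rows make up. A row lasts 1/12 s, in which the tool goes at most 41.7 mm and 7.16 degrees, less where a joint would pass 70% of its speed; a pose out of reach is approached as far as the arm can. A call with a number of a shift or a turn outside -1 to 1 is refused whole. A call with a gripper value outside its range is refused whole. The fingers move at their own pace and stop on an object; "force" is the grip in N (left out, the last holds). Time passes only in rows, so rows that repeat a pose let the fingers close, or fill a call up. It gives the time, the measured TCP pose, the force and the opening at its end, in the units of the state.
- readout.read_state(): the state, without advancing time (a new reading comes with each control period).
- read_camera(name): name is "scene" or "side" or "wrist"; returns the picture (384x512x3 uint8, red, green, blue); there is no depth.
- camera_params(name): a dict with "fovy" (degrees; the focal length in pixels is half the picture's height over the tangent of half this angle, whatever the lens; pixels are square), "cx", "cy" (the principal point, pixels), "rvec" (rotation vector, rad) and "tvec" (3), from world to camera coordinates, as OpenCV has them; the wrist camera has in their place "hand_eye" (4x4, takes a point from camera to tool coordinates, whose origin is the TCP and whose axes are the flange's). Camera axes: x right, y down, z forward; pixel columns grow to the right and rows downward; lengths in m; the calibration is good to about 2 mm. A picture is of the moment at which its call begins: read the wrist's pose just before it. camera_params takes no time and is no camera call.
- bot.finish_job(): hands the job in, once; it reports no verdict.
The state is a dict: "time": time; "q": joint angles; "joint_vel": joint speeds; "joint_torque": joint torques, N m; "tool_pos": TCP position; "tcp_rot": TCP orientation; "wrist_force": force on the tool from outside, world axes, zero at the start; "torque": the same for the moment, N m; "width": opening from 0.0 (shut) to 1.0 (fully open).
Only numpy, scipy, OpenCV 4.12 (cv2) and the standard library are available. Lean on these libraries where they do the work, as an engineer would, in place of code of your own. Each camera call takes 0.05 s, during which the arm holds its last target.

### The job

Take the flea comb out of its wooden holder and hang it by its own hook from the bottom bar of the steel loop that dangles under the grooming arm, so that arm, loop and comb form a hanging chain. Let the comb down gently until the loop carries it before you let go, leave it hanging still, and do not disturb the brush, tumbler or tin.

Things in the scene. Friction and masses are not known exactly. Their poses are not given: they have to be found in the camera images.
- comb: Steel flea comb, 158 mm high, about 0.12 kg, loose, upright in the holder (x axis to the robot's left), teeth down, hook up. Origin: centre of its underside; z up, x along its width, y across its thickness. Toothed plate x -30..30, y -5..5, z 0..58. Black handle: box centred on x = -27, 18 (x) by 14 (y), z 58..125. The hook above it lies in the xz plane.
- comb_crook (a point): Underside of the arch of the comb's hook, where a bar bears: comb frame (0, 0, 152) mm, same axes. The hook is 6 mm wire, 20 mm wide inside: its stem rises at x = -13, arches over (top z = 158), and its tip at x = +13 points down and ends at z = 127, 25 mm below this point. The gap is open downwards; going +x the tip leads.
- comb_grip (a point): Point on the axis of the comb's handle, a good place to grip: comb frame (-27, 0, 100) mm, same axes. The handle is 14 mm thick along the comb's y; the crook lies 27 mm forward (+x) and 52 mm above this point.
- holder: Wooden comb holder fixed to the table, base 110 x 70 x 8 mm; pocket 66 (x) by 15 (y) mm inside, 6 mm walls, its floor 8 mm and rim 38 mm above the table. The comb stands in it with the same yaw. Origin: centre of the underside; x along the pocket.
- stand: Grooming arm fixed to the table: base 130 x 130 x 12 mm, 18 mm post at the origin (underside centre), and at height 368 mm a level arm, 14 mm thick, from the post 180 mm along -x (to the robot's right), ball end. The link is pinned at (-130, 0, 350); the arm juts 50 mm past it, over where the comb goes: a gripper pointing straight down does not fit.
- link: Steel drop link of 6 mm wire, 0.08 kg. Origin: its pivot under the arm; swings fore and aft about its level y axis, with slight friction (may rest 0.15 rad off plumb). z points up along it. A stem leads down to a stirrup-shaped loop in the yz plane: shoulders from z = -55 to y = +-30 at z = -80, straight sides to the bottom bar at z = -140.
- link_bar (a point): Middle of the link's bottom bar (centre of the wire), link frame (0, 0, -140) mm; axes as the link: the bar runs 60 mm along y, and is 6 mm thick. The inside of the loop above it is 54 mm wide.
- brush: Bystander: white slicker brush lying on the table, about 183 x 55 x 30 mm, head to +x. Origin: on the table under its handle's head end (head centre at x = 60 mm, handle from x = -85).
- tumbler: Bystander: empty glass tumbler, 72 mm across, 100 mm high, upright. Origin: centre of the underside.
- tin: Bystander: closed tin box 94 x 124 x 60 mm. Origin: centre of the underside.
Things that resemble listed ones, but are neither listed nor needed, are in the scene too. Of the things that look like the comb, the smallest one is meant.

How it is judged:
On the way, in this order (a step that is already met when the one before it is completed fails the run):
1. the comb is lifted clear of its holder (height (world z) of comb above 0.045 m), for 0.1 s.
2. still held, the comb's hook is over the loop's bottom bar and bears on it (x of comb_crook in the frame of link_bar between -0.011 and 0.011 m and y of comb_crook in the frame of link_bar between -0.03 and 0.03 m and z of comb_crook in the frame of link_bar between -0.004 and 0.012 m and contact force between comb and link above 0.3 N and contact force between the fingers and comb above 0.5 N), for 0.1 s.
At the end, for the whole second after the job is handed in: The comb hangs from the link: its hook's arch lies on the bottom bar (within 11 mm fore-aft, -4 to 12 mm in height, 30 mm along the bar), the link carries it (over 0.4 N), it is within 0.35 rad of upright, over 30 mm above the table and nearly still (under 0.08 m/s, 0.8 rad/s) (x of comb_crook in the frame of link_bar between -0.011 and 0.011 m and y of comb_crook in the frame of link_bar between -0.03 and 0.03 m and z of comb_crook in the frame of link_bar between -0.004 and 0.012 m and contact force between comb and link above 0.4 N and height (world z) of comb above 0.03 m and angle between comb's own z axis and vertical below 0.35 rad and linear speed of comb below 0.08 m/s and angular speed of comb below 0.8 rad/s); the robot touches nothing.
It fails at once if the comb is pressed on the link with more than 25 N (contact force between comb and link above 25 N).
It fails at once if the brush is moved more than 20 mm (distance of brush from where it was at the start of the episode above 0.02 m).
It fails at once if the tumbler is moved more than 20 mm (distance of tumbler from where it was at the start of the episode above 0.02 m).
It fails at once if the tin is moved more than 20 mm (distance of tin from where it was at the start of the episode above 0.02 m).
It also fails if it takes over 48 s, if anything falls off the work surface, if the arm or the gripper's body presses on something with over 40 N, if the wrist force passes 120 N, or if a joint passes its speed limit or range.

## Working session

There is one attempt and no reset: what is moved stays moved. The work goes in short steps, Python scripts to look and compute and a tool call to move; the robot and the scene stay as the last step left them, time stands still between calls to the robot, and variables do not carry over. Pictures are saved under pics/ and viewed, and the job is handed in when it is done.

Besides the shell and the picture viewer there is one more tool, called after ">>>" as name([rows], argument=value, ...), one row to a line, values as JSON. apply_moves: Moves the arm, as the interface text tells. Shift numbers are shares of 1000 mm and turn numbers shares of pi rad, none past 1 either way. Its arguments: {"type":"object","properties":{"plan":{"type":"array","items":{"type":"array","items":{"type":"array","items":{"type":"number","minimum":-1,"maximum":1}}}},"force":{"type":"number"}},"required":["plan"]}

```bash
ls; mkdir -p pics; cat > h.py <<'E'
import numpy as np,cv2
from workcell import readout, read_camera, camera_params, bot
E
python3 - <<'E'
from h import *
for n in ["scene","side","wrist"]:
    p=camera_params(n);print(n,p)
    s=readout.read_state()
    im=read_camera(n);cv2.imwrite(f"pics/{n}0.png",im[...,::-1])
print(s)
E
```

```text
pics
scene {'fovy': 42.69162486096712, 'cx': 256.1735035931021, 'cy': 194.50668287298114, 'rvec': array([ 2.02669153,  0.97042589, -0.46028187]), 'tvec': array([-0.29502368, -0.12886227,  1.69140539])}
side {'fovy': 43.70158961960021, 'cx': 257.98353468969486, 'cy': 188.80360913057956, 'rvec': array([ 2.1911934 , -0.44699395,  0.19511721]), 'tvec': array([-0.5229678 ,  0.28229087,  1.38617679])}
wrist {'fovy': 71.50500447322237, 'cx': 256.7747284047728, 'cy': 190.95905357329073, 'hand_eye': array([[ 4.86991659e-04, -9.48056696e-01, -3.18101027e-01,
         8.10358559e-02],
       [ 9.99999863e-01,  5.23015363e-04, -2.78421775e-05,
        -3.82963921e-04],
       [ 1.92767687e-04, -3.18100970e-01,  9.48056821e-01,
        -1.42054727e-01],
       [ 0.00000000e+00,  0.00000000e+00,  0.00000000e+00,
         1.00000000e+00]])}
{'time': 0.1, 'q': array([-3.68949581e-02,  2.64695738e-01,  1.60525859e+00,  2.30254637e-05,
        1.27368409e+00, -3.69059319e-02]), 'joint_vel': array([ 4.04395281e-04, -2.39481309e-03, -4.58307516e-03, -9.42340429e-04,
       -1.73896899e-04,  8.83898786e-06]), 'joint_torque': array([ 2.96398039e-04, -5.16707003e+01, -3.68589377e+01,  1.30520286e-05,
        6.22219843e-03,  5.24967299e-05]), 'tool_pos': array([6.74335652e-01, 3.37366221e-05, 2.30063011e-01]), 'tcp_rot': array([-2.22036575e+00, -2.22037510e+00,  2.16052856e-03]), 'wrist_force': array([-0.94531475,  0.23698622, -0.25144604]), 'torque': array([0.00345959, 0.00979666, 0.02340058]), 'width': 1.0019906928792222}
```

View pics/scene0.png

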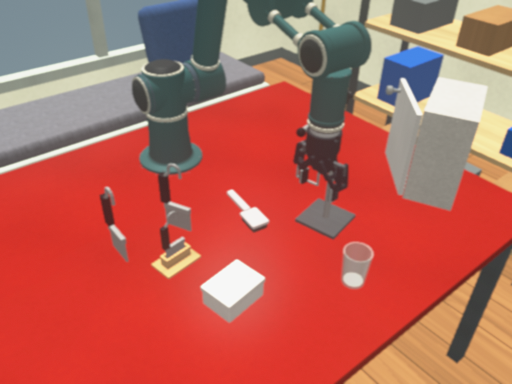

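View pics/side0.png

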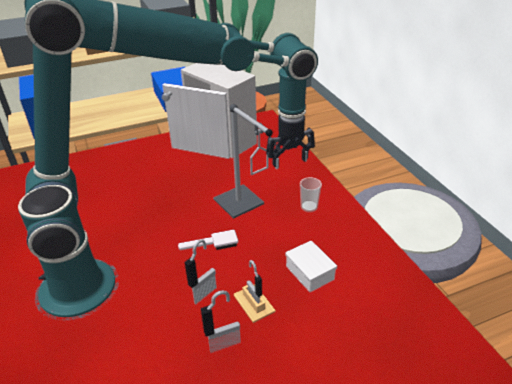

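View pics/wrist0.png

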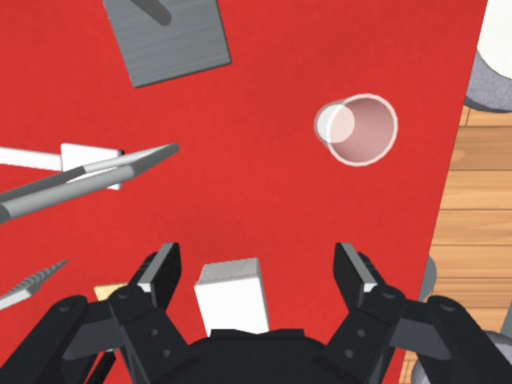

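Three combs appear. In the side view they are at about (200,270), (222,320) and in the holder at (257,290). I'll enlarge crops to tell them apart.

```bash
python3 - <<'E'
import cv2
a=cv2.imread('pics/scene0.png')[150:290,90:220];b=cv2.imread('pics/side0.png')[225:355,170:300]
cv2.imwrite('pics/c1.png',cv2.resize(a,None,fx=4,fy=4,interpolation=3))
cv2.imwrite('pics/c2.png',cv2.resize(b,None,fx=4,fy=4,interpolation=3))
c=cv2.imread('pics/side0.png')[90:220,200:330]
cv2.imwrite('pics/c3.png',cv2.resize(c,None,fx=4,fy=4,interpolation=3))
E
```

```text
(no output)
```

View pics/c1.png

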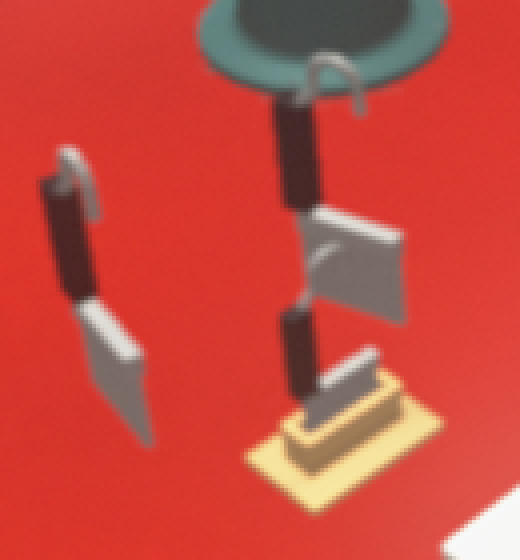

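View pics/c2.png

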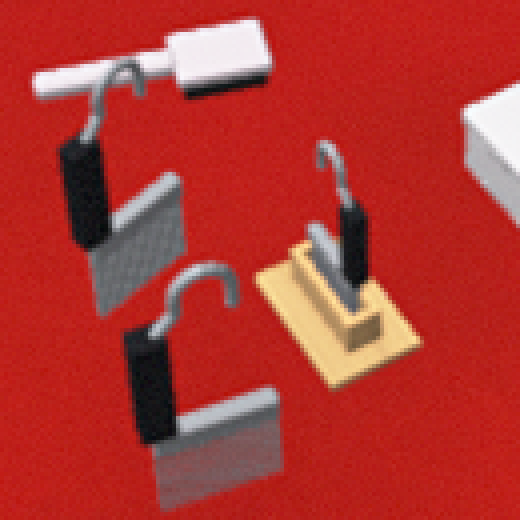

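View pics/c3.png

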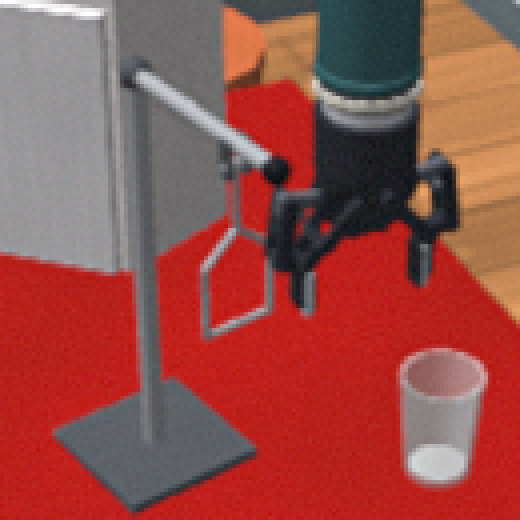

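In one line: comb A at side (200,270) and comb B at side (222,320) are large combs standing free on the table. Comb C at side (257,290) / scene (168,230) is the smallest and stands in the wooden holder, so C is the one meant. Next I'll do a rough triangulation.

```bash
cat >> h.py <<'E'
def KRt(n,st=None):
    p=camera_params(n);f=192/np.tan(np.radians(p['fovy'])/2)
    K=np.array([[f,0,p['cx']],[0,f,p['cy']],[0,0,1]])
    if n=='wrist':
        T=np.eye(4);T[:3,:3]=cv2.Rodrigues(np.array(st['tcp_rot']))[0];T[:3,3]=st['tool_pos']
        M=np.linalg.inv(T@p['hand_eye'])
        return K,M[:3,:3],M[:3,3]
    return K,cv2.Rodrigues(p['rvec'])[0],np.array(p['tvec'])
def ray(cam,uv):
    K,R,t=cam
    d=R.T@np.linalg.inv(K)@np.array([uv[0],uv[1],1.]);return -R.T@t,d/np.linalg.norm(d)
def onz(cam,uv,z):
    o,d=ray(cam,uv);return o+d*(z-o[2])/d[2]
def onp(cam,uv,p0,n):
    o,d=ray(cam,uv);return o+d*(np.dot(p0-o,n)/np.dot(d,n))
def tri(obs):
    A=np.zeros((3,3));b=np.zeros(3)
    for c,uv in obs:
        o,d=ray(c,uv);P=np.eye(3)-np.outer(d,d);A+=P;b+=P@o
    x=np.linalg.solve(A,b);r=[np.linalg.norm((np.eye(3)-np.outer(d,d))@(x-o)) for o,d in (ray(c,uv) for c,uv in obs)]
    return x,max(r)
def proj(cam,X):
    K,R,t=cam;v=K@(R@np.asarray(X)+t);return v[:2]/v[2]
E
python3 - <<'E'
from h import *
np.set_printoptions(precision=4,suppress=True)
S=KRt('scene');D=KRt('side')
f1=lambda x,y:(x/4+90-.375,y/4+150-.375)
f2=lambda x,y:(x/4+170-.375,y/4+225-.375)
f3=lambda x,y:(x/4+200-.375,y/4+90-.375)
print('base scene',[onz(S,f1(*p),.008) for p in [(245,458),(315,513),(443,425)]])
print('base side',[onz(D,f2(*p),.008) for p in [(255,275),(333,388),(422,343)]])
print('handletop',tri([(S,f1(297,308)),(D,f2(354,205))]))
print('handlebot',tri([(S,f1(303,395)),(D,f2(356,282))]))
print('base stand side',[onz(D,f3(*p),.012) for p in [(52,435),(172,380),(258,448),(135,505)]])
for p in [(207,337),(270,308)]: print('bar at y=0 slices',onz(D,f3(*p),.21))
E
```

```text
base scene [array([ 0.4226, -0.3168,  0.008 ]), array([ 0.4919, -0.3069,  0.008 ]), array([ 0.4756, -0.1998,  0.008 ])]
base side [array([ 0.4041, -0.2107,  0.008 ]), array([ 0.4186, -0.3209,  0.008 ]), array([ 0.4877, -0.3108,  0.008 ])]
handletop (array([ 0.4513, -0.2832,  0.1346]), np.float64(0.0009382553852171425))
handlebot (array([ 0.45  , -0.2857,  0.0634]), np.float64(0.0014551457672020312))
base stand side [array([0.4832, 0.2136, 0.012 ]), array([0.6082, 0.2453, 0.012 ]), array([0.6413, 0.1242, 0.012 ]), array([0.5176, 0.0965, 0.012 ])]
bar at y=0 slices [0.5647 0.0385 0.21  ]
bar at y=0 slices [0.6235 0.0542 0.21  ]
```

```bash
python3 - <<'E'
from h import *
np.set_printoptions(precision=3,suppress=True)
S=KRt('scene');D=KRt('side')
f1=lambda x,y:(x/4+90-.375,y/4+150-.375)
f2=lambda x,y:(x/4+170-.375,y/4+225-.375)
f3=lambda x,y:(x/4+200-.375,y/4+90-.375)
print('A handle top',tri([(S,f1(295,95)),(D,f2(82,142))]),'B',tri([(S,f1(62,180)),(D,f2(148,330))]))
print('A plate far bottom', onz(D,f2(100,318),0),onz(D,f2(185,250),0),'B',onz(D,f2(165,510),0),onz(D,f2(282,470),0))
print('tin top',[onz(D,p,.06) for p in [(286,258),(311,242),(336,266),(313,281)]])
print('tumbler',onz(D,(310,208),0), 'brush',onz(D,(180,245),.01),onz(D,(237,238),.03))
print('hooktop C',tri([(S,f1(330,245)),(D,f2(326,143))]))
print('cam pos',[-R.T@t for K,R,t in (S,D)])
E
```

```text
A handle top (array([ 0.3  , -0.192,  0.17 ]), np.float64(0.002426329419418329)) B (array([ 0.293, -0.354,  0.17 ]), np.float64(0.0010659632650479513))
A plate far bottom [ 0.294 -0.197  0.   ] [ 0.368 -0.163  0.   ] B [ 0.289 -0.359  0.   ] [ 0.367 -0.361  0.   ]
tin top [array([ 0.576, -0.191,  0.06 ]), array([ 0.672, -0.161,  0.06 ]), array([ 0.691, -0.275,  0.06 ]), array([ 0.606, -0.299,  0.06 ])]
tumbler [0.778 0.042 0.   ] brush [0.317 0.036 0.01 ] [ 0.485 -0.026  0.03 ]
hooktop C (array([ 0.445, -0.253,  0.165]), np.float64(0.0006444066425796293))
cam pos [array([ 1.283, -0.701,  0.909]), array([ 0.146, -1.061,  1.062])]
```

```bash
cat >> h.py <<'E'
import json,os
Rod=lambda v:cv2.Rodrigues(np.array(v,float))[0]
inv=lambda R:cv2.Rodrigues(R)[0].ravel()
def cmd():
    d=json.load(open('cmd.json'));return np.array(d['p']),np.array(d['R'])
def setcmd(p,R): json.dump({'p':list(map(float,p)),'R':np.array(R).tolist()},open('cmd.json','w'))
def applied(row):
    p,R=cmd();row=np.array(row,float);setcmd(p+R@row[:3],R@Rod(row[3:6]*np.pi))
def Rt(yaw,tilt):
    y,t=np.radians(yaw),np.radians(tilt)
    h=np.array([np.cos(y),np.sin(y),0]);Z=np.array([0,0,1.])
    z=np.sin(t)*h-np.cos(t)*Z;x=np.cos(t)*h+np.sin(t)*Z
    return np.column_stack([x,np.cross(z,x),z])
def rel(p,R):
    p0,R0=cmd();return np.round(np.r_[R0.T@(p-p0),inv(R0.T@R)/np.pi],4)
def show():
    s=readout.read_state();p,R=cmd()
    print('t',round(s['time'],2),'q',np.round(s['q'],2),'w',round(s['width'],3),'F',np.round(s['wrist_force'],2),'dp mm',np.round((s['tool_pos']-p)*1e3,1),'dR',np.round(inv(R.T@Rod(s['tcp_rot'])),3))
E
python3 - <<'E'
from h import *
setcmd([.675,0,.231],Rod([-np.pi/2**.5,-np.pi/2**.5,0]));show()
print(Rt(90,0), cmd()[1].round(3))
print(rel(np.array([.60,-.22,.28]),Rt(98,35)))
E
```

```text
t 0.15 q [-0.04  0.26  1.61  0.    1.27 -0.04] w 1.001 F [-0.42  0.59  0.3 ] dp mm [-0.6  0.  -0.8] dR [0.002 0.    0.   ]
[[ 6.123234e-17  1.000000e+00  0.000000e+00]
 [ 1.000000e+00 -6.123234e-17  0.000000e+00]
 [ 0.000000e+00  0.000000e+00 -1.000000e+00]] [[ 0.  1. -0.]
 [ 1.  0.  0.]
 [ 0. -0. -1.]]
[-0.22   -0.075  -0.049   0.0136  0.1941 -0.0431]
```

>>> apply_moves([
  [[-0.04,0,-0.01,0,0,0,-1],[-0.22,-0.075,-0.05,0.0136,0.194,-0.043,-1],[-0.22,-0.075,-0.05,0.0136,0.194,-0.043,-1],[-0.22,-0.075,-0.05,0.0136,0.194,-0.043,-1],[-0.22,-0.075,-0.05,0.0136,0.194,-0.043,-1],[-0.22,-0.075,-0.05,0.0136,0.194,-0.043,-1],[-0.22,-0.075,-0.05,0.0136,0.194,-0.043,-1],[-0.22,-0.075,-0.05,0.0136,0.194,-0.043,-1]],
])

```text
time: 0.82
tool_pos: [0.5986, -0.2244, 0.278]
tcp_rot: [-1.73, -1.974, -0.544]
wrist_force: [0.3, 0.5, 0.4]
width: 1.002
```

```bash
python3 - <<'E'
from h import *
applied([-0.22,-0.075,-0.05,0.0136,0.194,-0.043]);show()
print(rel(np.array([.462,-.371,.165]),Rt(98,60)))
# sharper bar view now gripper's out of the way
D=read_camera('side');cv2.imwrite('pics/side1.png',D[...,::-1])
S=read_camera('scene');cv2.imwrite('pics/scene1.png',S[...,::-1])
cv2.imwrite('pics/c4.png',np.hstack([cv2.resize(D[90:210,205:305,::-1],None,fx=4,fy=4,interpolation=3),cv2.resize(S[130:250,290:390,::-1],None,fx=4,fy=4,interpolation=3)]))
E
```

```text
t 0.82 q [-0.63  0.42  1.42  0.43  1.73 -0.78] w 1.002 F [0.33 0.53 0.42] dp mm [-1.4 -4.4 -3. ] dR [-0.001  0.003  0.008]
[-1.733e-01 -1.576e-01  2.030e-02 -0.000e+00  1.390e-01 -1.000e-04]
```

View pics/c4.png

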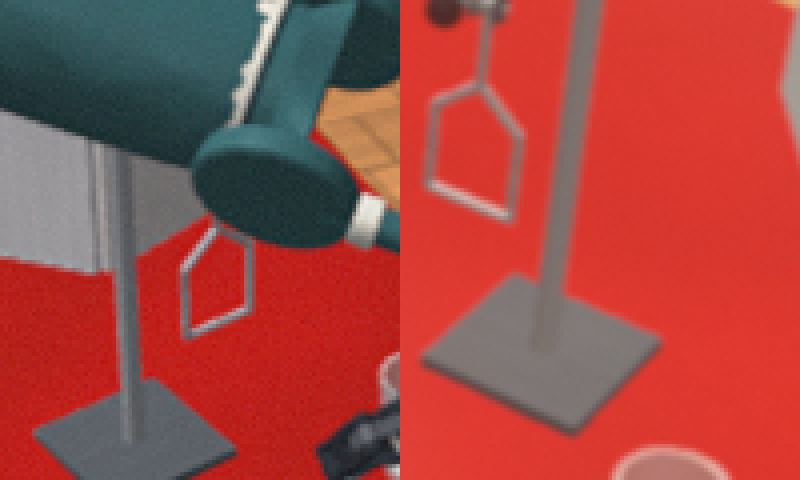

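```bash
python3 - <<'E'
from h import *
np.set_printoptions(precision=4,suppress=True)
S=KRt('scene');D=KRt('side')
fd=lambda x,y:(x/4+205-.375,y/4+90-.375)
fs=lambda x,y:((x-400)/4+290-.375,y/4+130-.375)
a=tri([(D,fd(187,335)),(S,fs(429,185))]);b=tri([(D,fd(251,310)),(S,fs(512,217))])
print(a,b,(a[0]+b[0])/2,np.linalg.norm(a[0]-b[0]),np.degrees(np.arctan2(*(b[0]-a[0])[[1,0]])))
print('shoulders',tri([(D,fd(184,268)),(S,fs(433,103))]),tri([(D,fd(250,240)),(S,fs(521,136))]))
q=[onz(S,fs(*p),.012) for p in [(422,358),(515,272),(661,342),(574,430)]];print(np.array(q),np.mean(q,0))
print('ball',ray(S,fs(443,10)))
E
```

```text
(array([0.5661, 0.0428, 0.2096]), np.float64(0.0007969381649300175)) (array([0.6246, 0.0569, 0.2092]), np.float64(0.002782812011921732)) [0.5953 0.0498 0.2094] 0.06011108658466779 13.626630900153268
shoulders (array([0.5652, 0.0414, 0.2712]), np.float64(0.0001723961510023608)) (array([0.625 , 0.057 , 0.2712]), np.float64(0.0006613225054675876))
[[0.5211 0.0982 0.012 ]
 [0.4891 0.2256 0.012 ]
 [0.6154 0.2494 0.012 ]
 [0.6432 0.1276 0.012 ]] [0.5672 0.1752 0.012 ]
ball (array([ 1.2831, -0.7014,  0.9089]), array([-0.6071,  0.6296, -0.4847]))
```

>>> apply_moves([
  [[-0.05,-0.04,0.005,0,0.04,0,-1],[-0.173,-0.158,0.02,0,0.139,0,-1],[-0.173,-0.158,0.02,0,0.139,0,-1],[-0.173,-0.158,0.02,0,0.139,0,-1],[-0.173,-0.158,0.02,0,0.139,0,-1],[-0.173,-0.158,0.02,0,0.139,0,-1],[-0.173,-0.158,0.02,0,0.139,0,-1],[-0.173,-0.158,0.02,0,0.139,0,-1]],
])

```text
time: 1.58
tool_pos: [0.4621, -0.3699, 0.1656]
tcp_rot: [-1.452, -1.67, -0.838]
wrist_force: [-0.1, 0.2, 0.4]
width: 1.0
```

```bash
python3 - <<'E'
from h import *
applied([-0.173,-0.158,0.02,0,0.139,0]);show()
im=read_camera('wrist');cv2.imwrite('pics/w2.png',im[...,::-1])
im=read_camera('side');cv2.imwrite('pics/s2.png',im[...,::-1])
E
```

```text
t 1.58 q [-0.95  0.75  1.35  0.45  2.   -1.12] w 1.0 F [-0.06  0.18  0.42] dp mm [0.5 1.1 0.1] dR [ 0.001  0.001 -0.   ]
```

View pics/w2.png

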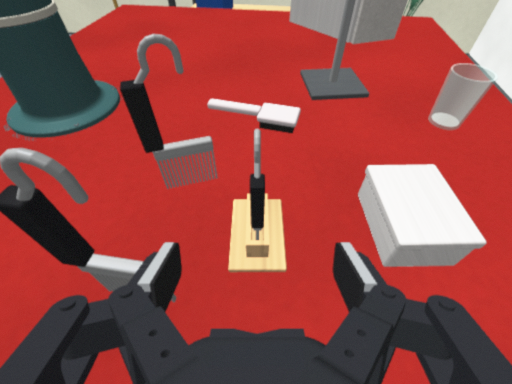

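View pics/s2.png

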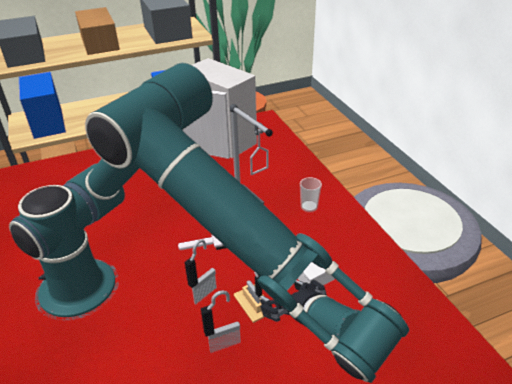

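The wrist view shows the holder comb end-on, straight ahead between the fingers, with its handle at about (257,200). The yaw looks right. Next I'll measure the handle from this view and triangulate it.

```bash
python3 - <<'E'
from h import *
np.set_printoptions(precision=4,suppress=True)
im=cv2.imread('pics/w2.png');g=im.max(2)
m=(g<70).astype(np.uint8);m[:, :230]=0;m[:,285:]=0;m[:165]=0;m[245:]=0
n,l,st,c=cv2.connectedComponentsWithStats(m);i=1+np.argmax(st[1:,4]);print(st[i],c[i])
for r in range(st[i][1],st[i][1]+st[i][3],5):
    x=np.where(l[r]==i)[0];print(r,x.min(),x.max(),end='; ')
cv2.imwrite('pics/c5.png',cv2.resize(im[115:280,220:300],None,fx=3.6,fy=3.6,interpolation=3))
s=readout.read_state();W=KRt('wrist',s)
S=KRt('scene');D=KRt('side')
f1=lambda x,y:(x/4+90-.375,y/4+150-.375)
f2=lambda x,y:(x/4+170-.375,y/4+225-.375)
# scene: dark handle centroid top mid
for nm,cam in(('scene',S),('side',D)):
    a=cv2.imread(f'pics/{nm}0.png');mm=(a.max(2)<75).astype(np.uint8)
    n,l,st2,c2=cv2.connectedComponentsWithStats(mm)
    for k in range(1,n):
        if 20<st2[k][4]<600 and 90<c2[k][0]<280 and 170<c2[k][1]<345: print(nm,st2[k],c2[k])
E
```

```text
[251 175  14  53 634] [257.1104 200.4984]
175 251 263; 180 251 263; 185 251 264; 190 251 264; 195 251 263; 200 251 263; 205 251 263; 210 252 262; 215 252 262; 220 252 262; 225 252 262; scene [160 176   9  26 163] [163.908  188.2883]
side [233 203  31  15  38] [247.1316 210.2895]
side [216 244  20   6  45] [225.3111 246.2667]
side [185 259  13  29 253] [191.1265 272.8696]
side [255 276   7  21 121] [258.1736 285.8512]
side [ 59 281  56  36  93] [ 90.3118 305.6559]
side [201 307  13  29 267] [207.4045 321.2921]
```

View pics/c5.png

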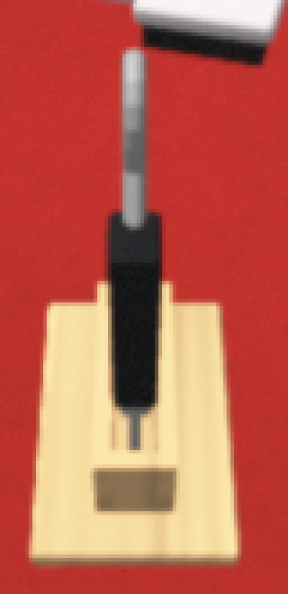

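```bash
python3 - <<'E'
from h import *
np.set_printoptions(precision=4,suppress=True)
s=readout.read_state();W=KRt('wrist',s);S=KRt('scene');D=KRt('side')
a=cv2.imread('pics/scene0.png')[222:255,155:175];print(a.max(2)[3:30:3])
print(tri([(W,(257.1,200.5)),(D,(258.2,285.9))]))
print(tri([(W,(257.1,200.5)),(D,(258.2,285.9)),(S,(164.5,238))]))
# holder base corners, z=8mm (crop 3.6x, off 220,115)
f=lambda x,y:(x/3.6+220-.36,y/3.6+115-.36)
P=[onz(W,f(*p),.008) for p in [(31,558),(239,558),(220,304),(50,304)]]
print(np.array(P),np.mean(P,0))
for i,j in((0,3),(1,2)): d=P[j]-P[i];print(np.linalg.norm(d),np.degrees(np.arctan2(d[1],d[0])))
print('arch top',tri([(W,f(135,52)),(D,(170+326/4-.4,225+143/4-.4))]))
E
```

```text
[[218 218 219 219 220 220 217 210 192 174 162 154 165 192 208 209 201 188
  175 161]
 [218 218 219 216 193 151 114  96  92  92  93  93 119 170 209 219 219 219
  219 219]
 [218 218 218 213 183 128  85  77  77  77  76  78 104 158 203 219 219 219
  219 219]
 [218 218 218 217 193 148  99  78  77  76  77  77  90 131 179 212 218 219
  219 218]
 [219 218 218 218 211 176 121  83  76  77  76  78  82 114 166 206 217 218
  218 218]
 [216 216 217 217 213 185 133  90  77  78  79  77  79 104 156 199 216 217
  217 218]
 [217 218 217 218 216 198 157 107  81  77  79  78  78  91 131 181 216 223
  223 222]
 [216 216 216 216 216 209 180 125  85  78  78  79  78  85 115 157 181 169
  144 130]
 [216 216 217 217 218 217 210 187 152 118  96  96 104 113 118 121 122 122
  123 124]]
(array([ 0.4507, -0.2829,  0.0977]), np.float64(0.0019899340639770147))
(array([ 0.4506, -0.2839,  0.0989]), np.float64(0.0020222340149542925))
[[ 0.4214 -0.3181  0.008 ]
 [ 0.4897 -0.3083  0.008 ]
 [ 0.4743 -0.2     0.008 ]
 [ 0.4059 -0.21    0.008 ]] [ 0.4478 -0.2591  0.008 ]
0.10928322001981298 98.17579810275079
0.10931945844821249 98.08332708756075
arch top (array([ 0.4459, -0.2519,  0.1639]), np.float64(0.0008318247922546564))
```

```bash
python3 - <<'E'
from h import *
R=Rt(98.1,60);G=np.array([.4512,-.2852,.108]);print(rel(G+.019*R[:,2],R))
E
```

```text
[-0.0066  0.0016  0.1226  0.0005  0.     -0.0003]
```

>>> apply_moves([
  [[-0.006,0.002,0.02,0,0,0,-1],[-0.007,0.002,0.045,0,0,0,-1],[-0.007,0.002,0.07,0,0,0,-1],[-0.007,0.002,0.09,0,0,0,-1],[-0.007,0.002,0.105,0,0,0,-1],[-0.007,0.002,0.115,0,0,0,-1],[-0.007,0.002,0.123,0,0,0,-1],[-0.007,0.002,0.123,0,0,0,-1]],
], force=30)

```text
time: 2.35
tool_pos: [0.4499, -0.2667, 0.0987]
tcp_rot: [-1.45, -1.673, -0.837]
wrist_force: [0.4, -0.3, -0.5]
width: 0.999
```

```bash
python3 - <<'E'
from h import *
applied([-0.007,0.002,0.123,0,0,0]);show()
im=read_camera('wrist');cv2.imwrite('pics/w3.png',im[...,::-1])
im=read_camera('side');cv2.imwrite('pics/s3.png',cv2.resize(im[220:360,170:330,::-1],None,fx=4,fy=4,interpolation=3))
E
```

```text
t 2.35 q [-0.89  0.69  1.61  0.48  1.8  -1.16] w 0.999 F [ 0.41 -0.26 -0.5 ] dp mm [0.6 2.  0.8] dR [ 0.002 -0.    -0.002]
```

View pics/w3.png

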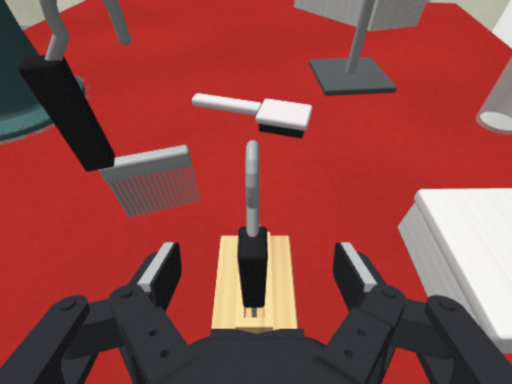

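View pics/s3.png

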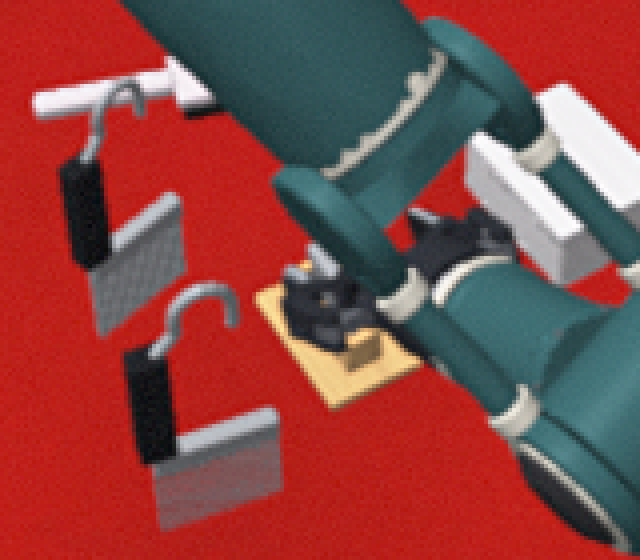

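>>> apply_moves([
  [[0,-0.001,0,0,0,0,-1],[0,-0.002,0,0,0,0,-1],[0,-0.002,0,0,0,0,0],[0,-0.002,0,0,0,0,0.5],[0,-0.002,0,0,0,0,1],[0,-0.002,0,0,0,0,1],[0,-0.002,0,0,0,0,1],[0,-0.002,0,0,0,0,1]],
], force=30)

```text
time: 3.12
tool_pos: [0.4473, -0.269, 0.0982]
tcp_rot: [-1.453, -1.671, -0.839]
wrist_force: [1.7, 0.5, 0.9]
width: 0.161
```

```bash
python3 - <<'E'
from h import *
applied([0,-0.002,0,0,0,0]);show()
im=read_camera('wrist');cv2.imwrite('pics/w4.png',im[...,::-1])
E
```

```text
t 3.12 q [-0.89  0.69  1.61  0.47  1.8  -1.16] w 0.161 F [1.7  0.53 0.87] dp mm [ 0.  -0.   0.3] dR [-0.  0.  0.]
```

View pics/w4.png

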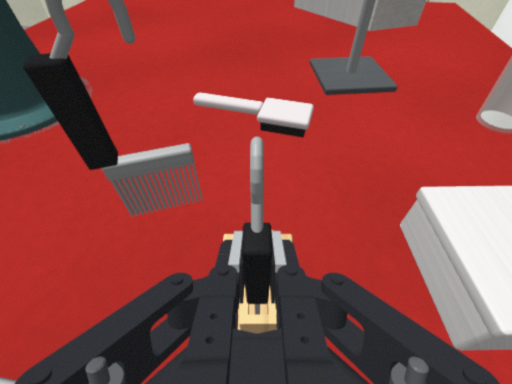

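>>> apply_moves([
  [[0.0087,0,-0.005,0,0,0,1],[0.0217,0,-0.0125,0,0,0,1],[0.0346,0,-0.02,0,0,0,1],[0.052,0,-0.03,0,0,0,1],[0.0693,0,-0.04,0,0,0,1],[0.0866,0,-0.05,0,0,0,1],[0.0953,0,-0.055,0,0,0,1],[0.0953,0,-0.055,0,0,0,1]],
])

```text
time: 3.83
tool_pos: [0.4484, -0.2701, 0.212]
tcp_rot: [-1.455, -1.678, -0.839]
wrist_force: [0.2, -0.4, -1.3]
width: 0.158
```

```bash
python3 - <<'E'
from h import *
applied([0.0953,0,-0.055,0,0,0]);show()
im=read_camera('wrist');cv2.imwrite('pics/w5.png',im[...,::-1])
im=read_camera('scene');cv2.imwrite('pics/s5.png',cv2.resize(im[120:290,90:300,::-1],None,fx=3.5,fy=3.5,interpolation=3))
E
```

```text
t 3.83 q [-0.89  0.55  1.57  0.5   1.94 -1.09] w 0.158 F [ 0.21 -0.44 -1.31] dp mm [ 1.  -1.1  4.1] dR [-0.002 -0.006 -0.004]
```

View pics/w5.png

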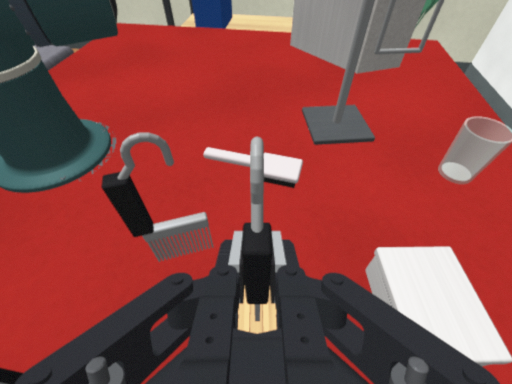

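View pics/s5.png

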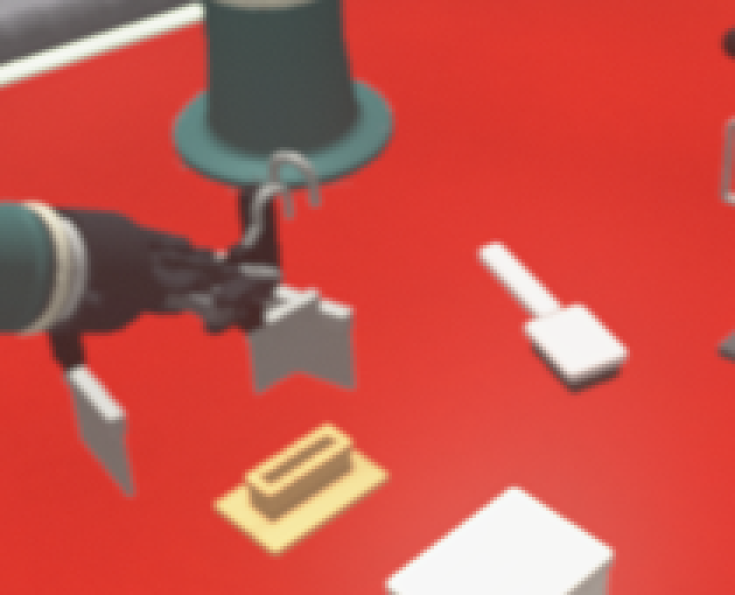

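```bash
cat >> h.py <<'E'
Rg=Rt(98,60)  # commanded-ish orientation at grasp
CR=Rt(98.1,60).T@(np.array([.4478,-.2591,.160])-np.array([.4473,-.2690,.0979]))
CR[1]=0
BAR=np.array([.5953,.0498,.2094])
def tcpfor(crook,R): return crook-R@CR
E
python3 - <<'E'
from h import *
R=Rt(103.8,60);h=np.array([np.cos(np.radians(103.8)),np.sin(np.radians(103.8)),0])
print(CR,Rt(98.1,60).T@(np.array([.4478,-.2591,.160])-np.array([.4473,-.2690,.0979])))
t=tcpfor(BAR-.05*h+[0,0,.037],R);print(t,rel(t,R))
E
```

```text
[ 0.05864557  0.         -0.02262289] [ 0.05864557  0.00188993 -0.02262289]
[ 0.60954779 -0.00820661  0.1843    ] [ 0.0974  0.1969  0.2159  0.0279  0.     -0.0162]
```

>>> apply_moves([
  [[0.006,0.013,0.014,0.0,0,0.0,1],[0.016,0.033,0.036,0.004,0,-0.002,1],[0.028,0.057,0.062,0.01,0,-0.006,1],[0.042,0.084,0.092,0.015,0,-0.009,1],[0.055,0.11,0.12,0.02,0,-0.012,1],[0.066,0.132,0.145,0.028,0,-0.016,1],[0.072,0.145,0.159,0.028,0,-0.016,1],[0.075,0.15,0.165,0.028,0,-0.016,1]],
])

```text
time: 4.6
tool_pos: [0.5709, -0.0658, 0.1887]
tcp_rot: [-1.352, -1.728, -0.779]
wrist_force: [-1.3, -0.2, -1.5]
width: 0.159
```

```bash
python3 - <<'E'
from h import *
applied([0.075,0.15,0.165,0.028,0,-0.016]);show()
R=Rt(103.8,60);h=np.array([np.cos(np.radians(103.8)),np.sin(np.radians(103.8)),0])
t=tcpfor(BAR-.05*h+[0,0,.037],R);print(t,rel(t,R))
im=read_camera('side');cv2.imwrite('pics/s6.png',im[...,::-1])
E
```

```text
t 4.6 q [-0.54  0.56  1.62  0.68  1.79 -0.93] w 0.159 F [-1.31 -0.16 -1.52] dp mm [ 0.2  3.6 -1.7] dR [0.004 0.002 0.   ]
[ 0.60954779 -0.00820661  0.1843    ] [ 0.0199  0.0523  0.0465 -0.0001 -0.     -0.0002]
```

View pics/s6.png

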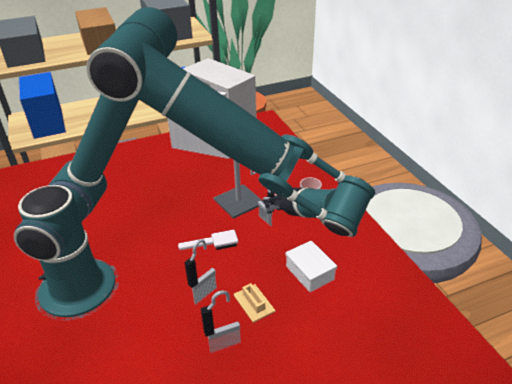

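```bash
python3 - <<'E'
from h import *
im=read_camera('scene');cv2.imwrite('pics/s7.png',cv2.resize(im[60:260,200:420,::-1],None,fx=3,fy=3,interpolation=3))
im=read_camera('wrist');cv2.imwrite('pics/w7.png',im[...,::-1])
E
```

```text
(no output)
```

View pics/s7.png

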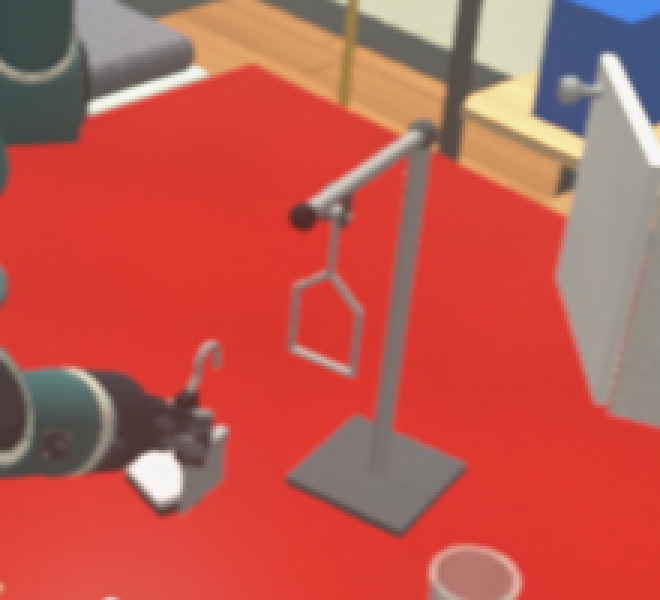

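View pics/w7.png

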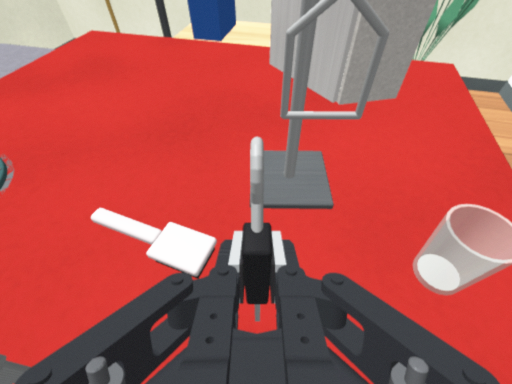

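The scene view shows the loop clear, with its bar at about (322,360) in the crop. The wrist view shows the bar at rows 113–116, level, so the yaw matches. On to the pre-hang pose.

>>> apply_moves([
  [[0.003,0.008,0.007,0,0,0,1],[0.007,0.019,0.017,0,0,0,1],[0.012,0.03,0.027,0,0,0,1],[0.015,0.04,0.036,0,0,0,1],[0.018,0.048,0.043,0,0,0,1],[0.02,0.052,0.0465,0,0,0,1],[0.02,0.052,0.0465,0,0,0,1],[0.02,0.052,0.0465,0,0,0,1]],
])

```text
time: 5.42
tool_pos: [0.6092, -0.0078, 0.1846]
tcp_rot: [-1.355, -1.73, -0.781]
wrist_force: [0.3, 0.3, -1.0]
width: 0.161
```

```bash
python3 - <<'E'
from h import *
applied([.02,.052,.0465,0,0,0]);show()
im=read_camera('wrist');cv2.imwrite('pics/w8.png',im[...,::-1])
im=read_camera('scene');cv2.imwrite('pics/s8f.png',im[...,::-1]);cv2.imwrite('pics/s8.png',cv2.resize(im[120:220,260:360,::-1],None,fx=6,fy=6,interpolation=3))
im=read_camera('side');cv2.imwrite('pics/d8.png',im[...,::-1])
E
```

```text
t 5.42 q [-0.45  0.58  1.6   0.74  1.74 -0.87] w 0.161 F [ 0.31  0.35 -0.99] dp mm [-0.1  0.5  0.2] dR [ 0.001 -0.    -0.   ]
```

View pics/s8.png

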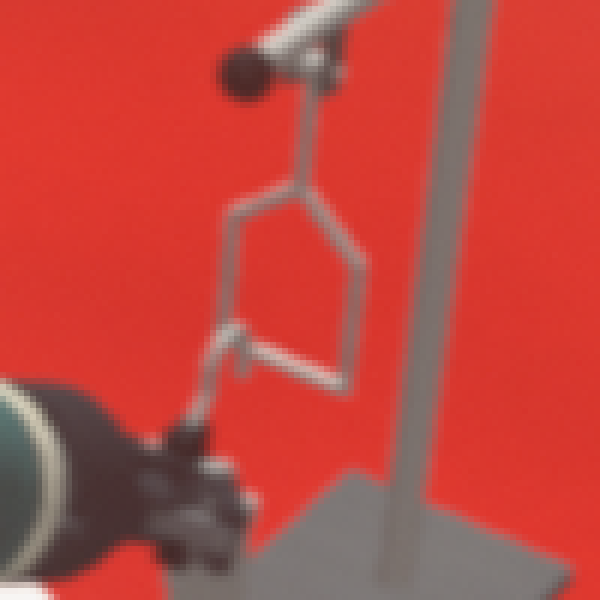

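View pics/w8.png

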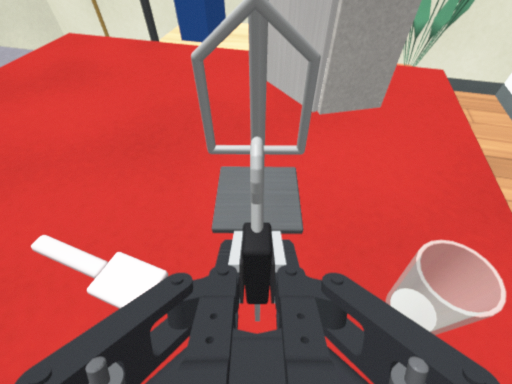

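View pics/d8.png

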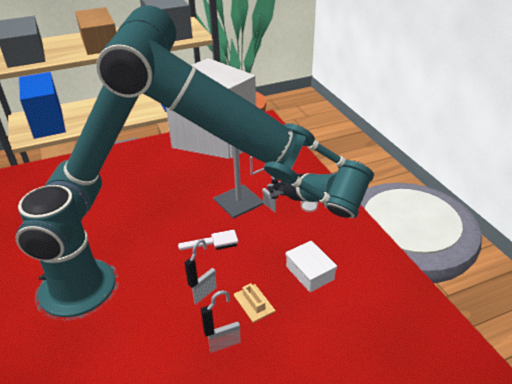

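```bash
python3 - <<'E'
from h import *
np.set_printoptions(precision=4,suppress=True)
s=readout.read_state();R=Rod(s['tcp_rot']);p=s['tool_pos'];W=KRt('wrist',s);S=KRt('scene')
h=Rt(103.8,60)@np.array([.5,0,.866]);up=np.array([0,0,1.])
cr=p+R@CR;print('crook FK',cr)
for nm,X in(('archtop',cr+.006*up),('tip end',cr+.013*h-.025*up),('stem130',cr-.013*h-.02*up),('barmid',BAR),('barL',BAR+[-.0291,-.007,0]),('barR',BAR+[.0291,.007,0])):
    a=proj(S,X);print(nm,'scene',a,'crop',(a-[260,120]+.42)*6,'wrist',proj(W,X))
fs=lambda x,y:(x/6+260-.42,y/6+120-.42)
im=cv2.imread('pics/w8.png').astype(int)
for c in(225,235,280,290):
    col=im[135:165,c];print(c,[int(v[1]) for v in col])
print('bar R tri',tri([(S,fs(347,387)),(W,(302,149.5))]))
E
```

```text
crook FK [0.6069 0.0008 0.2468]
archtop scene [296.9428 174.9068] crop [224.1768 331.9606] wrist [258.1941 142.9295]
tip end scene [298.927  183.0864] crop [236.0818 381.0385] wrist [257.9412 172.5713]
stem130 scene [293.2123 186.2716] crop [201.7938 400.1497] wrist [258.1178 203.373 ]
barmid scene [306.7826 180.4722] crop [283.2159 365.3534] wrist [258.3898 147.0952]
barL scene [296.7582 176.2253] crop [223.0691 339.8717] wrist [214.6889 146.9882]
barR scene [317.0408 184.8182] crop [344.7648 391.4292] wrist [302.1466 147.2024]
225 [54, 55, 57, 56, 57, 57, 58, 56, 59, 93, 180, 224, 228, 218, 191, 157, 127, 109, 98, 74, 62, 58, 59, 58, 57, 59, 58, 59, 60, 59]
235 [57, 59, 60, 56, 57, 59, 57, 54, 57, 81, 176, 223, 225, 217, 191, 159, 129, 111, 96, 77, 61, 60, 58, 58, 59, 59, 60, 57, 61, 59]
280 [57, 61, 55, 58, 57, 59, 58, 58, 58, 74, 148, 205, 220, 213, 201, 174, 138, 115, 107, 85, 65, 59, 58, 59, 59, 56, 59, 60, 57, 59]
290 [58, 58, 60, 54, 58, 58, 57, 59, 58, 74, 147, 206, 220, 212, 201, 176, 140, 116, 106, 84, 63, 59, 60, 58, 58, 61, 61, 61, 58, 60]
bar R tri (array([0.6244, 0.0569, 0.2096]), np.float64(0.0017960695053983624))
```

>>> apply_moves([
  [[0.002,0,0.0035,0,0,0,1],[0.005,0,0.0087,0,0,0,1],[0.008,0,0.0139,0,0,0,1],[0.011,0,0.019,0,0,0,1],[0.0135,0,0.0234,0,0,0,1],[0.0145,0,0.0251,0,0,0,1],[0.015,0,0.026,0,0,0,1],[0.015,0,0.026,0,0,0,1]],
])

```text
time: 6.23
tool_pos: [0.602, 0.0213, 0.1847]
tcp_rot: [-1.356, -1.729, -0.782]
wrist_force: [0.1, 0.3, -2.3]
width: 0.158
```

```bash
python3 - <<'E'
from h import *
applied([.015,0,.026,0,0,0]);show()
im=read_camera('scene');cv2.imwrite('pics/s9.png',cv2.resize(im[120:220,260:360,::-1],None,fx=6,fy=6,interpolation=3))
E
```

```text
t 6.23 q [-0.42  0.55  1.64  0.76  1.71 -0.86] w 0.158 F [ 0.11  0.28 -2.27] dp mm [-0.1  0.4  0.3] dR [ 0. -0. -0.]
```

View pics/s9.png

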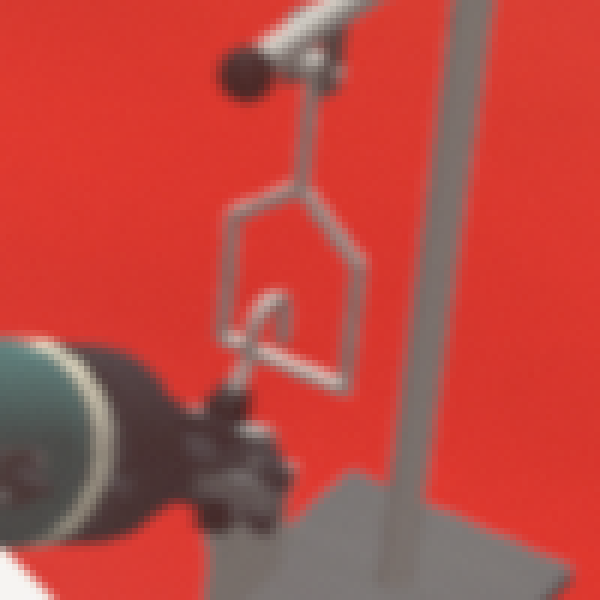

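>>> apply_moves([
  [[0.001,0,0.0017,0,0,0,1],[0.003,0,0.0052,0,0,0,1],[0.005,0,0.0087,0,0,0,1],[0.007,0,0.0121,0,0,0,1],[0.0085,0,0.0147,0,0,0,1],[0.009,0,0.0156,0,0,0,1],[0.009,0,0.0156,0,0,0,1],[0.009,0,0.0156,0,0,0,1]],
])

```text
time: 6.95
tool_pos: [0.5978, 0.0385, 0.1847]
tcp_rot: [-1.356, -1.729, -0.782]
wrist_force: [0.2, -0.8, -1.3]
width: 0.156
```

```bash
python3 - <<'E'
from h import *
applied([.009,0,.0156,0,0,0]);show()
im=read_camera('scene');cv2.imwrite('pics/s10.png',cv2.resize(im[140:200,280:340,::-1],None,fx=10,fy=10,interpolation=3))
im=read_camera('wrist');cv2.imwrite('pics/w10.png',im[...,::-1])
s=readout.read_state();S=KRt('scene');W=KRt('wrist',s);cr=s['tool_pos']+Rod(s['tcp_rot'])@CR
h=Rt(103.8,60)@np.array([.5,0,.866]);up=np.array([0,0,1.])
for nm,X in(('archtop',cr+.006*up),('tip end',cr+.013*h-.025*up),('barmid',BAR),('barL',BAR+[-.0291,-.007,0]),('barR',BAR+[.0291,.007,0])):
    a=proj(S,X);print(nm,'crop',((a-[280,140]+.45)*10).round(),'wrist',proj(W,X).round(1))
E
```

```text
t 6.95 q [-0.4   0.53  1.67  0.78  1.69 -0.86] w 0.156 F [ 0.17 -0.8  -1.28] dp mm [-0.   0.1  0.3] dR [ 0. -0. -0.]
archtop crop [282. 267.] wrist [258.2 142.9]
tip end crop [299. 349.] wrist [257.9 172.6]
barmid crop [272. 409.] wrist [258.3 201.9]
barL crop [172. 367.] wrist [205.3 201.7]
barR crop [375. 453.] wrist [311.3 202. ]
```

View pics/s10.png

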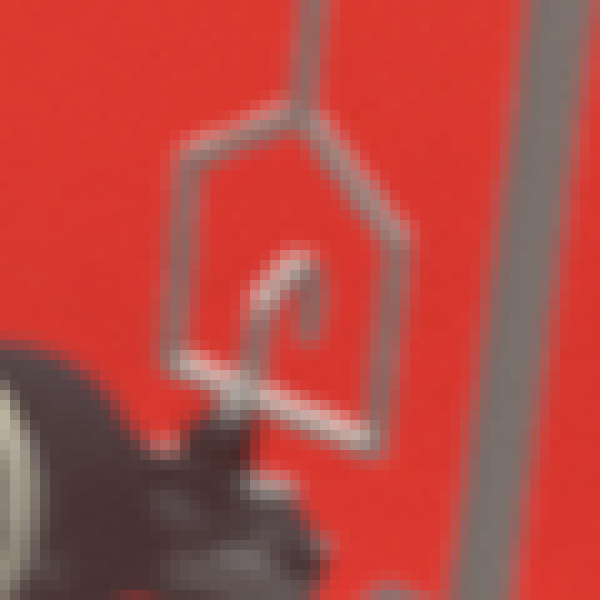

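View pics/w10.png

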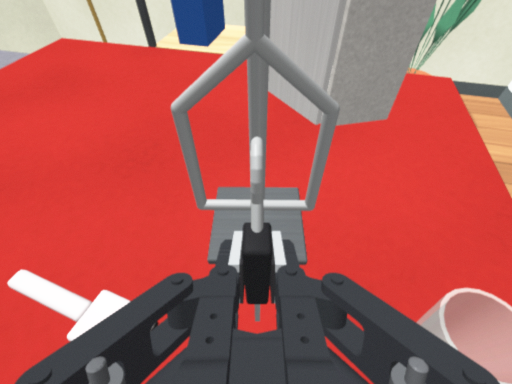

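>>> apply_moves([
  [[-0.0017,0,0.001,0,0,0,1],[-0.0052,0,0.003,0,0,0,1],[-0.0095,0,0.0055,0,0,0,1],[-0.0139,0,0.008,0,0,0,1],[-0.0182,0,0.0105,0,0,0,1],[-0.0217,0,0.0125,0,0,0,1],[-0.0234,0,0.0135,0,0,0,1],[-0.0234,0,0.0135,0,0,0,1]],
])

```text
time: 7.72
tool_pos: [0.5974, 0.0385, 0.1568]
tcp_rot: [-1.356, -1.727, -0.781]
wrist_force: [0.4, 0.1, -1.5]
width: 0.159
```

```bash
python3 - <<'E'
from h import *
applied([-.0234,0,.0135,0,0,0]);show()
im=read_camera('scene');cv2.imwrite('pics/s11.png',cv2.resize(im[140:200,280:340,::-1],None,fx=10,fy=10,interpolation=3))
im=read_camera('wrist');cv2.imwrite('pics/w11.png',cv2.resize(im[100:270,160:360,::-1],None,fx=3.5,fy=3.5,interpolation=3))
for i in range(4): print(readout.read_state()['wrist_force'].round(2)); read_camera('wrist')
E
```

```text
t 7.72 q [-0.4   0.56  1.68  0.77  1.66 -0.89] w 0.159 F [ 0.37  0.08 -1.5 ] dp mm [-0.4  0.1 -0.6] dR [0.001 0.001 0.001]
[ 0.2   0.11 -1.32]
[ 0.31  0.13 -2.02]
[-0.31  0.13 -1.22]
[-0.01  0.36 -0.71]
```

View pics/s11.png

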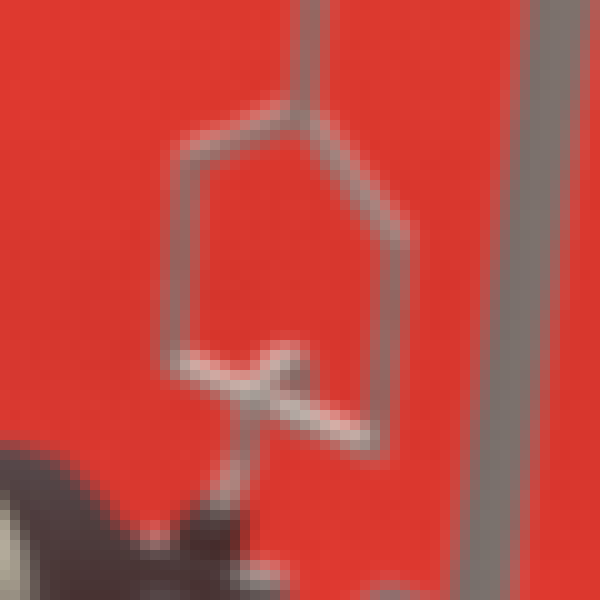

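View pics/w11.png

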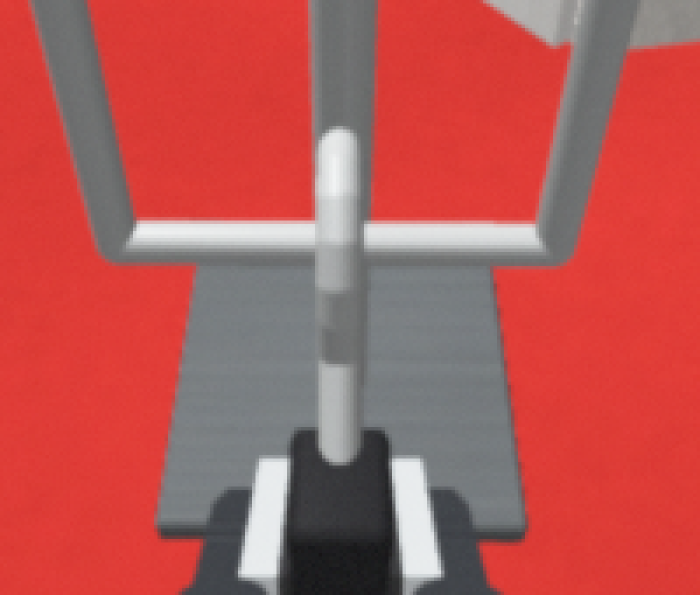

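>>> apply_moves([
  [[-0.0004,0,0.00025,0,0,0,1],[-0.0009,0,0.0005,0,0,0,1],[-0.0013,0,0.00075,0,0,0,1],[-0.0017,0,0.001,0,0,0,1],[-0.0022,0,0.00125,0,0,0,1],[-0.0026,0,0.0015,0,0,0,1],[-0.003,0,0.00175,0,0,0,1],[-0.0035,0,0.002,0,0,0,1]],
])

```text
time: 8.68
tool_pos: [0.5978, 0.0384, 0.1535]
tcp_rot: [-1.356, -1.729, -0.782]
wrist_force: [0.2, 0.8, -1.6]
width: 0.158
```

```bash
cat > f.py <<'E'
from h import *
import sys
applied(eval(sys.argv[1])); show()
F=[]
for i in range(3): F.append(readout.read_state()['wrist_force']); read_camera('wrist')
print('Fmean',np.mean(F,0).round(2))
E
python3 f.py "[-.0035,0,.002,0,0,0]"
```

```text
t 8.68 q [-0.4   0.57  1.68  0.77  1.66 -0.89] w 0.158 F [ 0.21  0.82 -1.63] dp mm [-0.   0.   0.2] dR [0. 0. 0.]
Fmean [-0.06 -0.14 -1.75]
```

Now 1 mm more, slowly.

>>> apply_moves([
  [[-0.0002,0,0.0001,0,0,0,1],[-0.0003,0,0.0002,0,0,0,1],[-0.0005,0,0.0003,0,0,0,1],[-0.0007,0,0.0004,0,0,0,1],[-0.0009,0,0.0005,0,0,0,1],[-0.0009,0,0.0005,0,0,0,1],[-0.0009,0,0.0005,0,0,0,1],[-0.0009,0,0.0005,0,0,0,1]],
])

```text
time: 9.5
tool_pos: [0.5978, 0.0384, 0.1526]
tcp_rot: [-1.356, -1.729, -0.782]
wrist_force: [-0.0, -0.3, -1.7]
width: 0.157
```

```bash
python3 f.py "[-.0009,0,.0005,0,0,0]"
```

```text
t 9.5 q [-0.4   0.57  1.68  0.77  1.66 -0.89] w 0.157 F [-0.01 -0.3  -1.75] dp mm [-0.   0.   0.3] dR [0. 0. 0.]
Fmean [ 0.14 -0.28 -1.61]
```

>>> apply_moves([
  [[-0.0002,0,0.0001,0,0,0,1],[-0.0003,0,0.0002,0,0,0,1],[-0.0005,0,0.0003,0,0,0,1],[-0.0007,0,0.0004,0,0,0,1],[-0.0009,0,0.0005,0,0,0,1],[-0.0009,0,0.0005,0,0,0,1],[-0.0009,0,0.0005,0,0,0,1],[-0.0009,0,0.0005,0,0,0,1]],
])

```text
time: 10.32
tool_pos: [0.5978, 0.0383, 0.1516]
tcp_rot: [-1.356, -1.729, -0.782]
wrist_force: [-0.1, -0.2, -1.4]
width: 0.158
```

```bash
python3 f.py "[-.0009,0,.0005,0,0,0]"; python3 - <<'E'
from h import *
im=read_camera('scene');cv2.imwrite('pics/s12.png',cv2.resize(im[140:200,280:340,::-1],None,fx=10,fy=10,interpolation=3))
E
```

```text
t 10.32 q [-0.4   0.57  1.68  0.77  1.66 -0.89] w 0.158 F [-0.06 -0.19 -1.42] dp mm [ 0.  -0.   0.3] dR [-0. -0. -0.]
Fmean [-0.24 -0.05 -1.41]
```

View pics/s12.png

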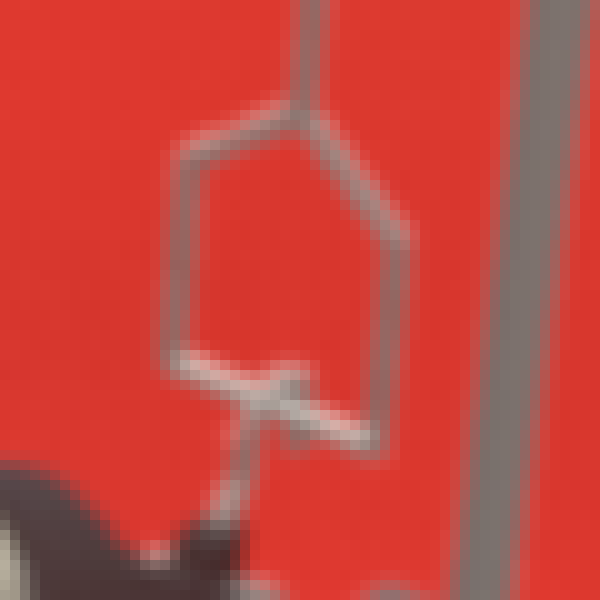

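>>> apply_moves([
  [[-0.0002,0,0.0001,0,0,0,1],[-0.0003,0,0.0002,0,0,0,1],[-0.0005,0,0.0003,0,0,0,1],[-0.0007,0,0.0004,0,0,0,1],[-0.0009,0,0.0005,0,0,0,1],[-0.0009,0,0.0005,0,0,0,1],[-0.0009,0,0.0005,0,0,0,1],[-0.0009,0,0.0005,0,0,0,1]],
])

```text
time: 11.18
tool_pos: [0.5979, 0.0384, 0.1509]
tcp_rot: [-1.356, -1.729, -0.783]
wrist_force: [-0.2, -0.5, 2.6]
width: 0.156
```

```bash
python3 f.py "[-.0009,0,.0005,0,0,0]"
```

```text
t 11.18 q [-0.4   0.57  1.68  0.77  1.66 -0.89] w 0.156 F [-0.16 -0.51  2.63] dp mm [0.  0.1 0.7] dR [-0.  0. -0.]
Fmean [-0.44 -0.07  1.91]
```

>>> apply_moves([
  [[-0.0002,0,0.0001,0,0,0,1],[-0.0003,0,0.0002,0,0,0,1],[-0.0004,0,0.0002,0,0,0,1],[-0.0004,0,0.0003,0,0,0,1],[-0.0004,0,0.0003,0,0,0,1],[-0.0004,0,0.0003,0,0,0,1],[-0.0004,0,0.0003,0,0,0,1],[-0.0004,0,0.0003,0,0,0,1]],
])

```text
time: 12.0
tool_pos: [0.5979, 0.0385, 0.1507]
tcp_rot: [-1.355, -1.729, -0.783]
wrist_force: [-0.4, -0.8, 5.4]
width: 0.157
```

```bash
python3 f.py "[-.0004,0,.0003,0,0,0]"
```

```text
t 12.0 q [-0.4   0.57  1.68  0.77  1.66 -0.89] w 0.157 F [-0.37 -0.82  5.39] dp mm [0.1 0.1 0.9] dR [-0.     0.001 -0.001]
Fmean [-0.6  -0.37  4.93]
```

>>> apply_moves([
  [[0.0002,0,-0.0001,0,0,0,1],[0.0004,0,-0.0002,0,0,0,1],[0.0004,0,-0.0002,0,0,0,1],[0.0004,0,-0.0002,0,0,0,1],[0.0004,0,-0.0002,0,0,0,1],[0.0004,0,-0.0002,0,0,0,1],[0.0004,0,-0.0002,0,0,0,1],[0.0004,0,-0.0002,0,0,0,1]],
])

```text
time: 12.82
tool_pos: [0.5979, 0.0385, 0.1507]
tcp_rot: [-1.356, -1.729, -0.783]
wrist_force: [-0.6, -0.3, 5.1]
width: 0.154
```

```bash
python3 f.py "[.0004,0,-.0002,0,0,0]"; python3 - <<'E'
from h import *
im=read_camera('scene');cv2.imwrite('pics/s13.png',cv2.resize(im[140:200,280:340,::-1],None,fx=10,fy=10,interpolation=3))
im=read_camera('wrist');cv2.imwrite('pics/w13.png',cv2.resize(im[100:300,160:360,::-1],None,fx=3,fy=3,interpolation=3))
E
```

```text
t 12.82 q [-0.4   0.57  1.68  0.77  1.66 -0.89] w 0.154 F [-0.63 -0.31  5.07] dp mm [0.1 0.  0.5] dR [-0.  0. -0.]
Fmean [-0.54 -0.53  5.22]
```

View pics/s13.png

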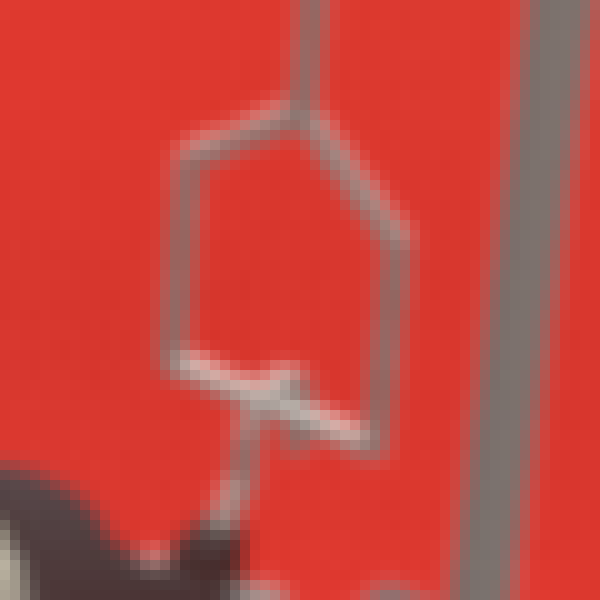

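View pics/w13.png

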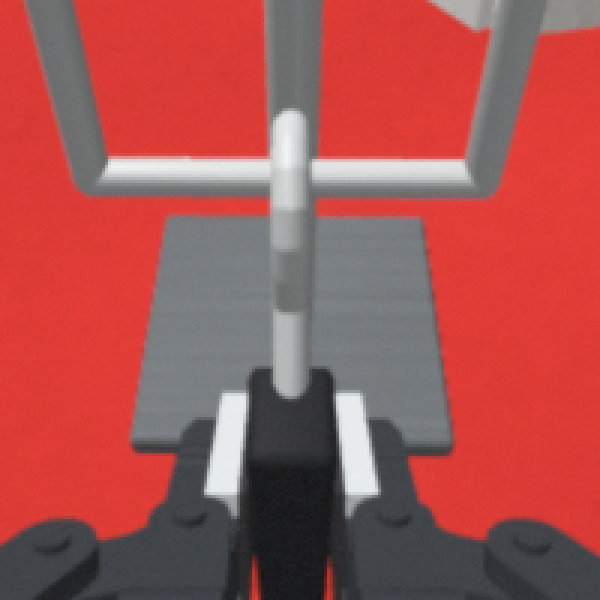

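The hook's arch lies on the bar, with the stem in front and the tip behind, and about 6 N bearing on it. Now I'll ease the fingers open.

>>> apply_moves([
  [[0.0002,0,-0.0001,0,0,0,0.66],[0.0002,0,-0.0001,0,0,0,0.64],[0.0002,0,-0.0001,0,0,0,0.62],[0.0002,0,-0.0001,0,0,0,0.58],[0.0002,0,-0.0001,0,0,0,0.5],[0.0002,0,-0.0001,0,0,0,0.4],[0.0002,0,-0.0001,0,0,0,0.2],[0.0002,0,-0.0001,0,0,0,0.0]],
])

```text
time: 13.73
tool_pos: [0.5978, 0.0384, 0.1506]
tcp_rot: [-1.356, -1.729, -0.782]
wrist_force: [0.1, -0.7, -0.6]
width: 0.499
```

```bash
python3 f.py "[.0002,0,-.0001,0,0,0]"; python3 - <<'E'
from h import *
im=read_camera('scene');cv2.imwrite('pics/s14.png',cv2.resize(im[140:220,260:340,::-1],None,fx=7,fy=7,interpolation=3))
im=read_camera('wrist');cv2.imwrite('pics/w14.png',im[...,::-1])
E
```

```text
t 13.73 q [-0.4   0.57  1.68  0.77  1.66 -0.89] w 0.499 F [ 0.1  -0.65 -0.58] dp mm [-0.  -0.   0.2] dR [ 0. -0.  0.]
Fmean [-0.51 -0.46 -0.11]
```

View pics/s14.png

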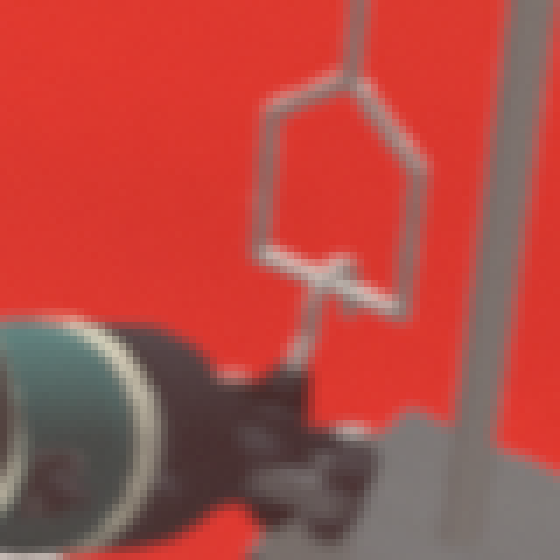

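View pics/w14.png

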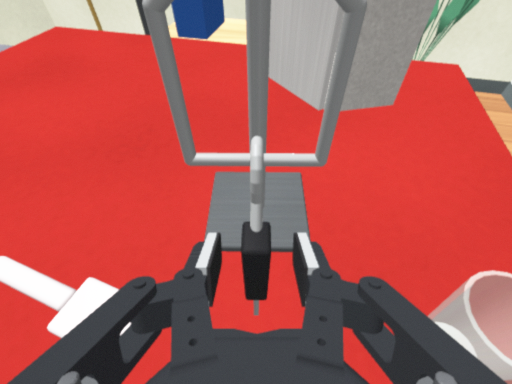

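The comb hangs freely and the jaws are clear on both sides. Backing out along the tool axis.

>>> apply_moves([
  [[0,0,-0.003,0,0,0,0],[0,0,-0.01,0,0,0,0],[0,0,-0.022,0,0,0,0],[0,0,-0.038,0,0,0,0],[0,0,-0.056,0,0,0,0],[0,0,-0.075,0,0,0,0],[0,0,-0.09,0,0,0,0],[0,0,-0.1,0,0,0,0]],
])

```text
time: 14.65
tool_pos: [0.6196, -0.0483, 0.2024]
tcp_rot: [-1.358, -1.731, -0.784]
wrist_force: [-0.3, -0.6, 0.9]
width: 0.5
```

```bash
python3 f.py "[0,0,-.1,0,0,0]"; python3 - <<'E'
from h import *
im=read_camera('scene');cv2.imwrite('pics/s15.png',cv2.resize(im[100:260,220:400,::-1],None,fx=3.5,fy=3.5,interpolation=3))
im=read_camera('wrist');cv2.imwrite('pics/w15.png',im[...,::-1])
E
```

```text
t 14.65 q [-0.49  0.6   1.52  0.72  1.8  -0.86] w 0.5 F [-0.28 -0.63  0.92] dp mm [ 1.2 -2.7  2. ] dR [-0.002 -0.002 -0.001]
Fmean [-0.11 -0.38  0.67]
```

View pics/s15.png

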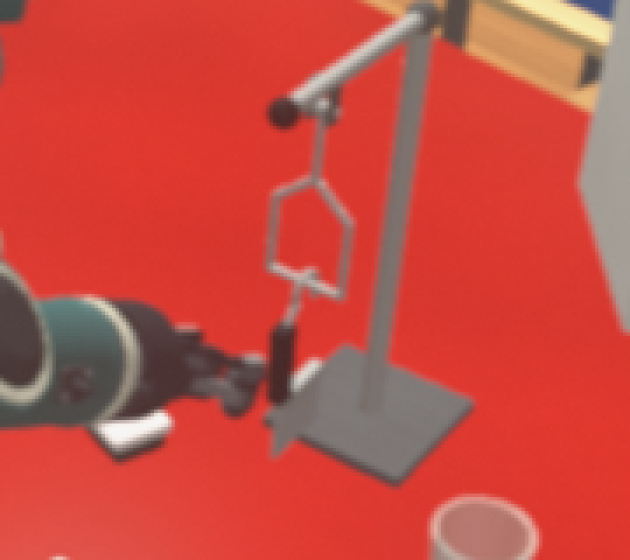

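View pics/w15.png

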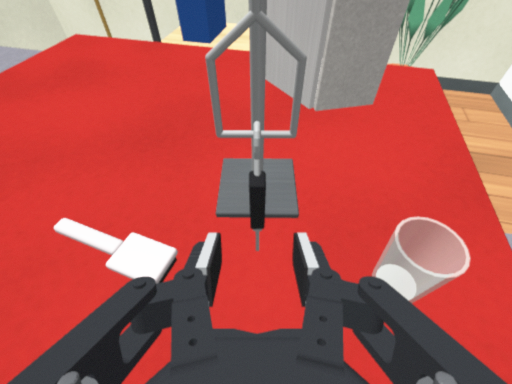

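Hanging. I'll back off further, then wait and compare frames for stillness.

>>> apply_moves([
  [[0,0,-0.01,0,0,0,0],[0,0,-0.03,0,0,0,0],[0,0,-0.05,0,0,0,0],[0,0,-0.07,0,0,0,0],[0,0,-0.08,0,0,0,0],[0,0,-0.08,0,0,0,0],[0,0,-0.08,0,0,0,0],[0,0,-0.08,0,0,0,0]],
])

```text
time: 15.57
tool_pos: [0.6346, -0.1121, 0.2399]
tcp_rot: [-1.355, -1.727, -0.781]
wrist_force: [-0.3, -0.1, -0.1]
width: 0.504
```

>>> apply_moves([
  [[0,0,0,0,0,0,0],[0,0,0,0,0,0,0],[0,0,0,0,0,0,0],[0,0,0,0,0,0,0],[0,0,0,0,0,0,0],[0,0,0,0,0,0,0],[0,0,0,0,0,0,0],[0,0,0,0,0,0,0]],
])

```text
time: 16.23
tool_pos: [0.635, -0.113, 0.2407]
tcp_rot: [-1.356, -1.729, -0.782]
wrist_force: [-0.7, -0.1, -0.1]
width: 0.496
```

>>> apply_moves([
  [[0,0,0,0,0,0,0],[0,0,0,0,0,0,0],[0,0,0,0,0,0,0],[0,0,0,0,0,0,0],[0,0,0,0,0,0,0],[0,0,0,0,0,0,0],[0,0,0,0,0,0,0],[0,0,0,0,0,0,0]],
])

```text
time: 16.9
tool_pos: [0.635, -0.113, 0.2407]
tcp_rot: [-1.356, -1.729, -0.782]
wrist_force: [-0.6, 0.1, -0.3]
width: 0.498
```

```bash
python3 f.py "[0,0,-.08,0,0,0]"; python3 - <<'E'
from h import *
fr=[read_camera('scene')[140:240,280:330].astype(int) for i in range(12)]
def blk(f):
    m=(f.max(2)<85);y,x=np.nonzero(m[:, :]);return round(x.mean(),2),round(y.mean(),2),len(x)
print([blk(f) for f in fr]); print([round(float(np.abs(f-fr[0]).mean()),2) for f in fr])
im=read_camera('scene');cv2.imwrite('pics/s16.png',cv2.resize(im[120:250,240:370,::-1],None,fx=4.6,fy=4.6,interpolation=3))
im=read_camera('side');cv2.imwrite('pics/d16.png',im[...,::-1])
E
```

```text
t 16.9 q [-0.55  0.64  1.38  0.7   1.91 -0.83] w 0.498 F [-0.58  0.08 -0.35] dp mm [-0.  -0.   0.3] dR [-0.  0.  0.]
Fmean [-0.37  0.17 -0.26]
[(np.float64(19.77), np.float64(63.92), 84), (np.float64(19.83), np.float64(63.79), 86), (np.float64(19.77), np.float64(63.92), 84), (np.float64(19.8), np.float64(63.91), 87), (np.float64(19.8), np.float64(63.8), 85), (np.float64(19.75), np.float64(63.94), 83), (np.float64(19.77), np.float64(63.92), 84), (np.float64(19.75), np.float64(63.94), 83), (np.float64(19.77), np.float64(64.02), 82), (np.float64(19.8), np.float64(64.0), 83), (np.float64(19.77), np.float64(63.92), 84), (np.float64(19.8), np.float64(63.91), 85)]
[0.0, 0.57, 0.58, 0.57, 0.59, 0.58, 0.6, 0.61, 0.62, 0.59, 0.59, 0.58]
```

View pics/s16.png

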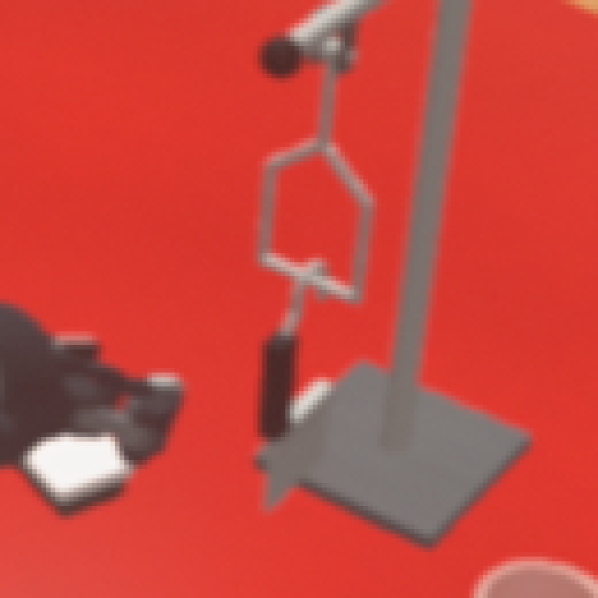

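View pics/d16.png

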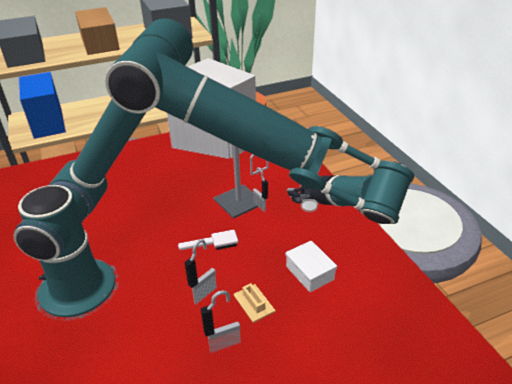

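The comb hangs upright and still: its handle centroid stays within about 0.2 px over 12 frames. The gripper is clear and the bystanders haven't moved, so I'm handing in.

```bash
python3 -c "
from h import *
print(bot.finish_job())"
```

```text
the job is handed in; nothing more can be done
None
```

I took the smallest comb out of the wooden holder and hung it by its hook on the loop's bottom bar. I lowered it until the loop carried it, let go, and handed the job in at about 17.6 s; it reports no verdict.

- **Hanging the comb:** I gripped the handle with the tool tilted 60° so the gripper cleared the grooming arm. I lowered the hook in small steps until the wrist force showed about 6 N bearing on the bar, well under the 25 N limit. The fingers then opened gradually and I backed the gripper about 180 mm away.
- **Last checks:** The scene view shows the hook over the bar with the comb about upright. Its handle moved no more than about 0.2 px over 12 frames, the gripper was well clear, and the wrist force was near zero. The brush and tin looked unmoved in the side view; the tumbler was mostly hidden there, and only its rim showed in the scene crop.
- **Disagreements:** Backing off 0.4 mm before release did not lower the 6 N reading. The scene view put the hook 2–3 mm further along its approach than the arm's own position did, within the hook's clearance. The bar's height agreed with the contact height to about 1 mm.

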